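Start the biscuit keeper's seven-day wheel afresh

ROBOT

A 7-joint arm with a two-finger parallel gripper is mounted at the origin on the work surface. World frame = base frame: x ahead of the robot, y to its left, z up, the work surface at z = 0. Lengths are in m, angles in degrees, forces in N, time in s.
With the tool pointing down it reaches from about 0.425 to 0.875 m from the base axis. Payload 4.7 kg.
Tool frame: the origin (TCP) lies on the centre line of the jaws, within the pads' length; the fingertips stand 8 mm ahead of it and the grasp point (between the pads) lies 11 mm behind it; z points along the fingers, y is the direction in which the jaws open and shut (so a half turn about z gives the same grasp; the last joint's range is limited). The gripper opens to 87 mm and grips with 3 to 60 N. Pads are 19 mm wide; open, the fingers measure 117 mm over their backs; the gripper's body (75 mm by 190 mm) begins 51 mm behind the grasp point.
Start: joints at [-69.723, 18.392, -4.016, 83.108, 1.295, 78.541, -3.26], TCP at [0.217, 0.613, 0.207] pointing down, gripper open.
Joint ranges: [-163.93, 163.93], [-17.29, 119.83], [-79.2, 71.16], [3.27, 140.29], [-89.18, 269.18], [5.43, 117.66], [-154.24, 154.24]. Speed limits (degrees/s): [147.25, 147.25, 180, 180, 180, 180, 180].

INTERFACE

Orientations are given as [roll, pitch, yaw] about the fixed x, y, z axes, in that order (R = Rz(yaw) Ry(pitch) Rx(roll)).
In Python, from cell import env gives the robot as it stands. The module is installed in compiled form; this text tells all that it offers.
- The arm moves only by the tool move_arm, never from a script. Its argument "steps" is a list of rows, each a list of 2 entries, a list of its own where there are three numbers: the shift along the tool's x, y, z in m, then the turn about the tool's z in rad. A call has 1 to 20 rows; each row is the pose to reach, as a shift and turn from the pose commanded when the call began, along the tool's axes at that moment; what a row does not reach only later rows make up. A row lasts 1/8 s, in which the tool goes at most 62.5 mm and 10.7 degrees, less where a joint would pass 70% of its speed; a pose out of reach is approached as far as the arm can. A call with a gripper value outside its range is refused whole. "hand" is the closure, from -1 (fully open) to 1 (shut), set as the call begins (left out, the last holds). The fingers move at their own pace and stop on an object; "squeeze" is the grip in N (left out, the last holds). Time passes only in rows, so rows that repeat a pose let the fingers close. It gives the time, the measured TCP pose, the force and the opening at its end, in the units of the state.
- env.get_obs(): the state, without advancing time (a new reading comes with each control period).
- env.read_camera(name): name is "side" or "top" or "wrist"; returns (picture, depth): 400x640x3 uint8, red, green, blue; 400x640 float32, m along the optical axis (not along the pixel's ray), 0 where there is no reading.
- env.calibration(name): a dict with "intrinsics" (3x3 intrinsics, pixels), "position" and "orientation" of the camera in the world; the wrist camera has in their place "mount" (4x4, takes a point from camera to tool coordinates, whose origin is the TCP and whose axes are the flange's). Camera axes: x right, y up, looking along -z (the intrinsics and any distortion apply to the point x, -y, -z); pixel columns grow to the right and rows downward; lengths in m; the calibration is good to about 2 mm. A picture is of the moment at which its call begins: read the wrist's pose just before it. calibration takes no time and is no camera call.
- env.sign_off(): hands the job in, once; it reports no verdict.
Trained networks look in the newest picture that a camera, given by its name, has taken for a name from the list of things; names that differ only in an ending like _2 or _b are one class to them, and where a whole thing is asked for, a point or a joint stands for the part that bears it (a point fixed in the world has none). Each returns a list of dicts, best first, with "conf" (0 to 1); they miss things now and then, are a little off and sometimes report something else, mostly with a low value. They report only what shows in the picture. A call takes as long as a camera call.
- env.cut_out(camera, query): "region" (400x640 bool, what is visible of it) and "uv" ([column, row] in pixels, amid what is visible of it).
The state is a dict: "time_s": time; "qpos": joint angles; "joint_velocities": joint speeds; "effort": joint torques, N m; "tool_pos": TCP position; "tool_rot": TCP orientation; "force": force on the tool from outside, world axes, zero at the start; "wrist_torque": the same for the moment, N m; "grip_width": finger opening in m.
Only numpy, scipy, OpenCV 4.12 (cv2) and the standard library are available. Lean on these libraries where they do the work, as an engineer would, in place of code of your own. Each camera call takes 0.05 s, during which the arm holds its last target. There are 200 camera calls.

TASK

The biscuit keeper on the counter has just been refilled, so bring the seven-day freshness wheel in its lid to day one. With a fingertip, lightly flick the lobed edge of the wheel where it overhangs the lid's front, clockwise seen from above, as many clicks as it takes for the wheel's one raised rib to point straight at the arrow on the lid, and do not run past it. Nothing is to be gripped or lifted: the keeper stays standing where it is, and the cups and the citrus squeezer near it are left alone.

Things in the scene. Friction and masses are not known exactly. Their poses are not given: they have to be found in the camera images.
- keeper: biscuit keeper: clear plastic box of biscuits, white clip-on lid with a grey wheel in it; loose on the counter, about 1.6 kg. Box 144 x 194 mm, lid 156 (its x) x 206 mm (its y), flat lid top 118 mm above the counter. Origin: centre of the underside. z is up; -x is its front, towards the robot, where the wheel overhangs the lid's edge by 16 mm; y runs along the lid's long side
- wheel_axis (a point): point on the wheel's upright axis at mid-thickness, 126 mm above the counter, 52 mm in front (-x) of the keeper's centre; axes as the keeper's. The wheel lies flat on the lid, 14 mm thick (119 to 133 mm above the counter): a core disc of radius 28 mm and round it 7 equal lobes, upright rounds of radius 6 mm centred 36 mm from the axis (42 mm to the tips, 19 mm clear between neighbours)
- wheel_front (a point): middle of the wheel's free front edge, on the circle of the lobe centres: 36 mm in front (-x) of the axis, at mid-thickness. At rest a lobe stands just here, the next ones 51 degrees round to either side. A white guard ring on the lid (45 to 55 mm from the axis, 10 mm tall) hems in the back and sides of the wheel and leaves 75 degrees either side of this point free; only air lies under the overhang
- daywheel (a joint): turn of the wheel, rad, growing clockwise seen from above (lobes at the front travel to the keeper's +y); 0 = rib at the arrow. A click is 2*pi/7 = 0.898; it rests only on whole clicks and starts 2 to 5 clicks short (-1.80 to -4.49). A ratchet: forward takes 2 to 3 N at a lobe; let go before 0.65 of a click it springs back, beyond that it snaps on to the next click and stays; backwards takes some 7 N
- rib_end (a point): outer end of the raised white rib on the wheel (22 x 9 mm, 3 mm high, radial, its top 136 mm above the counter), 28 mm from the axis, midway between two lobes; the other six gaps between lobes have only a small grey dot. It turns with the wheel
- pointer (a point): tip of the raised grey triangular arrow fixed on the lid behind the wheel: 59 mm from the wheel's axis along the keeper's +x, pointing at the wheel
- teacup: white porcelain teacup, bystander, 86 mm across and 62 mm tall with a handle on its +y side; origin at the centre of its underside. It stands about 215 mm to one side of the keeper's centre
- measuring_cup: glass measuring cup with a handle on its +y side, bystander, 98 mm across, 102 mm tall; origin at the centre of its underside. It stands about 215 mm to the other side of the keeper's centre
- reamer: turned wooden citrus squeezer (reamer) lying on the counter behind the keeper, bystander, 148 mm long along its x, 43 mm thick; origin at the middle of its underside

How it is judged:
By the outcome, as a careful person would: the job done as asked, in the order asked, and still so for the second after the job is handed in, with the robot touching nothing.
It also fails if it takes over 51 s, if anything falls off the work surface, if the arm or the gripper's body presses on something with over 40 N, if the wrist force passes 120 N, or if a joint passes its speed limit or range.

## Working session

There is one attempt and no reset: what is moved stays moved. The work goes in short steps, Python scripts to look and compute and a tool call to move; the robot and the scene stay as the last step left them, time stands still between calls to the robot, and variables do not carry over. Pictures are saved under pics/ and viewed, about 8 in all and at most 12, crops included, and the job is handed in when it is done.

Besides the shell and the picture viewer there is one more tool, called after ">>>" in YAML: its name, and indented under it one key for each argument. move_arm: Moves the arm, as the interface text tells. Its arguments: {"type":"object","properties":{"steps":{"type":"array"},"hand":{"type":"number"},"squeeze":{"type":"number"}},"required":["steps"]}

```bash
mkdir -p pics; cat > h.py <<'E'
import numpy as np, cv2
from cell import env
from scipy.spatial.transform import Rotation as R
def cam(n):
    o=env.get_obs(); c=env.calibration(n); K=np.array(c["intrinsics"])
    img,d=env.read_camera(n)
    if n=="wrist":
        T=np.eye(4);T[:3,:3]=R.from_euler('xyz',o["tool_rot"],degrees=True).as_matrix();T[:3,3]=o["tool_pos"]
        M=T@np.array(c["mount"])
    else:
        M=np.eye(4);q=np.array(c["orientation"]);M[:3,3]=c["position"]
        M[:3,:3]=q if q.shape==(3,3) else (R.from_euler('xyz',q,degrees=True).as_matrix() if q.size==3 else R.from_quat(q).as_matrix())
    return img,d,K,M,c
def cloud(d,K,M):
    v,u=np.mgrid[:d.shape[0],:d.shape[1]]
    P=np.stack([(u-K[0,2])/K[0,0]*d,-(v-K[1,2])/K[1,1]*d,-d],-1)
    return P@M[:3,:3].T+M[:3,3]
def proj(p,K,M):
    q=(np.atleast_2d(p)-M[:3,3])@M[:3,:3]
    return np.c_[K[0,0]*q[:,0]/-q[:,2]+K[0,2],K[1,1]*-q[:,1]/-q[:,2]+K[1,2]]
def save(n,img): cv2.imwrite("pics/"+n,img[...,::-1])
E
python3 - <<'E'
from h import *
o=env.get_obs();print(o)
for n in("top","side"):
    img,d,K,M,c=cam(n);print(n,c);save(n+"0.png",img);np.savez(n+"0.npz",img=img,d=d,K=K,M=M)
    for q in ("keeper","wheel_axis","rib_end","pointer","teacup","measuring_cup","reamer"):
        r=env.cut_out(n,q);P=cloud(d,K,M)
        for x in r[:2]:
            m=x["region"]&(d>0);print(q,round(x["conf"],2),x["uv"],m.sum(),np.round(np.median(P[m],0),3) if m.any() else None)
E
```

```text
{'time_s': 0.0, 'qpos': array([-69.72403377,  18.43844298,  -4.01419003,  83.17572571,
         1.29627857,  78.53972001,  -3.26191179]), 'joint_velocities': array([ 0.05377033, -0.02382826, -0.08700671, -0.02893081, -0.01872009,
       -0.07198573, -0.00165636]), 'effort': array([ 4.68200471e-05, -4.91305089e+01, -4.04218035e-01, -3.12515795e+01,
       -6.38970640e-02,  4.40039474e-02,  1.76147032e-04]), 'tool_pos': array([0.21651055, 0.61226374, 0.20636113]), 'tool_rot': array([-1.79891420e+02,  7.43285213e-03,  1.60530879e+02]), 'force': array([ 1.23197963,  0.46513634, -0.04614586]), 'wrist_torque': array([-0.0100588 , -0.05562053, -0.01415947]), 'grip_width': 0.086869175086676}
top {'intrinsics': array([[413.60861524,   0.        , 318.37063848],
       [  0.        , 413.60861524, 189.90464755],
       [  0.        ,   0.        ,   1.        ]]), 'position': array([0.43123421, 0.06450543, 1.10083089]), 'orientation': array([ 11.29653268,   0.26909283, -89.92460344])}
keeper 0.8 [393.3, 223.1] 5854 [ 0.55  -0.097  0.118]
wheel_axis 0.61 [387.3, 221.5] 5704 [ 0.55  -0.096  0.11
[... 492 characters left out ...]
4631, 199.40769335],
       [  0.        ,   0.        ,   1.        ]]), 'position': array([ 0.38250006, -0.74646387,  0.80016729]), 'orientation': array([ 50.22387756,   0.53631017, -16.2515977 ])}
keeper 0.7 [311.2, 260.3] 6807 [ 0.543 -0.143  0.117]
wheel_axis 0.88 [313.8, 252.7] 6931 [ 0.544 -0.143  0.117]
rib_end 0.98 [292.6, 251.7] 662 [ 0.501 -0.128  0.132]
rib_end 0.74 [386.0, 324.5] 1872 [ 0.657 -0.298  0.029]
pointer 0.69 [312.3, 258.3] 6778 [ 0.543 -0.143  0.117]
teacup 0.82 [384.9, 327.2] 2005 [ 0.658 -0.298  0.028]
teacup 0.32 [313.8, 252.7] 6779 [ 0.543 -0.142  0.117]
measuring_cup 0.8 [262.2, 212.1] 1398 [0.465 0.085 0.071]
reamer 0.9 [359.4, 227.4] 363 [ 0.709 -0.002  0.034]
```

```bash
python3 - <<'E'
from h import *
crops=[]
for n,(cx,cy) in (("top",(393,225)),("side",(312,258))):
    z=np.load(n+"0.npz");P=cloud(z["d"],z["K"],z["M"])
    box=(z["d"]>0)&(abs(P[...,0]-.55)<.16)&(abs(P[...,1]+.097)<.16)
    lid=box&(P[...,2]>.108)&(P[...,2]<.1375)
    pts=P[lid];l=P[box&(abs(P[...,2]-.1175)<.004)]
    print(n,"lid rect",cv2.minAreaRect((l[:,:2]*1000).astype(np.float32)),np.median(l[:,2]))
    g=z["img"].astype(int);w=P[box&(P[...,2]>.129)&(P[...,2]<.14)]
    print("wheel circ",cv2.minEnclosingCircle((w[:,:2]*1000).astype(np.float32)),w.mean(0),len(w))
    crops.append(cv2.resize(z["img"][cy-75:cy+75,cx-80:cx+80],None,fx=5,fy=4 and 5,interpolation=cv2.INTER_CUBIC)[75:675])
    save(n+"crop.png",cv2.resize(z["img"][cy-60:cy+60,cx-80:cx+80],(800,600),interpolation=cv2.INTER_CUBIC))
full=np.vstack([np.load(n+"0.npz")["img"] for n in("top","side")]);save("both.png",cv2.resize(full,(480,600)))
E
```

```text
top lid rect ((551.4058837890625, -98.609130859375), (160.17840576171875, 209.55563354492188), 23.181835174560547) 0.11790758977581406
wheel circ ((507.80078125, -117.70236206054688), 52.813995361328125) [ 0.50793564 -0.11931755  0.13307418] 685
side lid rect ((545.4683837890625, -104.56001281738281), (168.61521911621094, 206.99755859375), 23.002925872802734) 0.11749883445531795
wheel circ ((506.2685852050781, -122.54428100585938), 50.52303695678711) [ 0.50336211 -0.12442004  0.13258185] 568
```

View pics/topcrop.png

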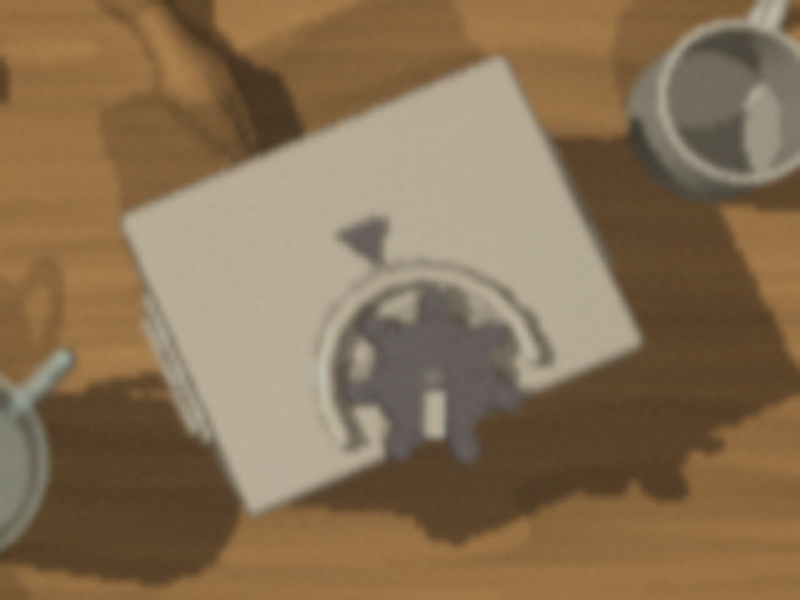

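View pics/both.png

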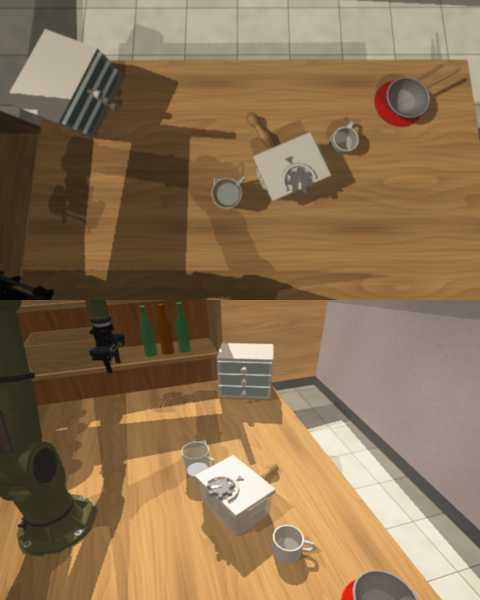

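```bash
python3 - <<'E'
from h import *
c=env.calibration("wrist");print(c["intrinsics"],np.round(c["mount"],3))
z=np.load("top0.npz");P=cloud(z["d"],z["K"],z["M"]);g=z["img"].astype(int)
yaw=np.radians(23.15);kx=np.array([np.cos(yaw),np.sin(yaw)]);ky=np.array([-kx[1],kx[0]])
ax=np.array([.5514,-.0986])-.052*kx;print("axis",ax)
# rib: bright pixels inside 28mm of axis, height>.125
r=P[...,:2]-ax;m=(np.hypot(r[...,0],r[...,1])<.03)&(P[...,2]>.125)&(g.sum(-1)>420)
v=r[m].mean(0);print("rib",m.sum(),v,"keeper angle",np.degrees(np.arctan2(v@ky,v@kx)))
o=env.get_obs();Rt=R.from_euler('xyz',[180,0,160.53],degrees=True).as_matrix();p0=np.array([.217,.613,.207])
for w in ([.5,.2,.25],[.45,-.2,.25],[.489,-.196,.25],[.40,-.16,.25]):print(w,np.round(Rt.T@(np.array(w)-p0),3))
E
```

```text
[[321.20629215   0.         320.84197062]
 [  0.         321.20629215 199.44620735]
 [  0.           0.           1.        ]] [[ 0.001  0.968  0.252  0.068]
 [ 1.    -0.001 -0.    -0.002]
 [ 0.     0.252 -0.968 -0.177]
 [ 0.     0.     0.     1.   ]]
axis [ 0.5035871  -0.11904326]
rib 32 [-0.01537683  0.00060319] keeper angle 154.60359628794515
[0.5, 0.2, 0.25] [-0.404 -0.295 -0.043]
[0.45, -0.2, 0.25] [-0.491 -0.689 -0.043]
[0.489, -0.196, 0.25] [-0.526 -0.672 -0.043]
[0.4, -0.16, 0.25] [-0.43  -0.668 -0.043]
```

>>> move_arm:
  steps:
    - [[-0.05, -0.04, -0.04], 0.15]
    - [[-0.1, -0.074, -0.04], 0.3]
    - [[-0.15, -0.11, -0.04], 0.45]
    - [[-0.2, -0.148, -0.04], 0.6]
    - [[-0.25, -0.184, -0.04], 0.75]
    - [[-0.3, -0.221, -0.04], 0.9]
    - [[-0.35, -0.258, -0.04], 1.05]
    - [[-0.4, -0.295, -0.04], 1.2]
    - [[-0.417, -0.35, -0.04], 1.35]
    - [[-0.434, -0.4, -0.04], 1.5]
    - [[-0.451, -0.455, -0.04], 1.65]
    - [[-0.468, -0.51, -0.04], 1.8]
    - [[-0.485, -0.565, -0.04], 1.95]
    - [[-0.503, -0.62, -0.04], 2.1]
    - [[-0.52, -0.675, -0.04], 2.25]
    - [[-0.52, -0.675, -0.04], 2.397]
    - [[-0.52, -0.675, -0.04], 2.397]
    - [[-0.52, -0.675, -0.04], 2.397]
    - [[-0.52, -0.675, -0.04], 2.397]
    - [[-0.52, -0.675, -0.04], 2.397]
  hand: -1

```text
time_s: 3.3
tool_pos: [0.4821, -0.1963, 0.2475]
tool_rot: [-180.0, -0.0, 23.3]
force: [0.5, -0.2, 0.3]
grip_width: 0.0867
```

```bash
cat > w.py <<'E'
from h import *
import sys
img,d,K,M,c=cam("wrist");P=cloud(d,K,M);o=env.get_obs();print(o["tool_pos"],o["tool_rot"],o["time_s"])
yaw=np.radians(23.15);kx=np.array([np.cos(yaw),np.sin(yaw)]);ky=np.array([-kx[1],kx[0]])
box=(d>0)&(abs(P[...,0]-.55)<.14)&(abs(P[...,1]+.097)<.16)
l=P[box&(abs(P[...,2]-.1175)<.004)];print("lid",cv2.minAreaRect((l[:,:2]*1000).astype(np.float32)),np.median(l[:,2]),len(l))
ax=np.array([.5036,-.119]);r=P[...,:2]-ax;g=img.astype(int).sum(-1)
w=(np.hypot(r[...,0],r[...,1])<.05)&(P[...,2]>.1305)&(P[...,2]<.139);print("wheel circ",cv2.minEnclosingCircle((P[w][:,:2]*1000).astype(np.float32)),np.median(P[w][:,2]))
m=(np.hypot(r[...,0],r[...,1])<.03)&(P[...,2]>.128)&(g>420)
v=r[m].mean(0) if m.any() else np.zeros(2);print("rib",m.sum(),"keeper angle",np.degrees(np.arctan2(v@ky,v@kx)))
u=P[...,:2]-ax
# finger points
f=(d>0)&(P[...,2]>.145)&(np.hypot(r[...,0],r[...,1])<.2)
T=np.array(o["tool_pos"]);fp=P[f]-T
print("finger tool-ish xk,yk,z:",len(fp),[ (np.round(np.percentile(fp[:,:2]@a,[1,50,99]),4)) for a in (kx,ky)])
im=img.copy()
def pt(x,y,z,col):
    q=proj(np.r_[ax+x*kx+y*ky,z],K,M)[0]
    if abs(q).max()<900: cv2.circle(im,tuple(int(round(t)) for t in q),2,col,-1)
for k in range(7):
    a=np.pi+k*2*np.pi/7;pt(.036*np.cos(a),.036*np.sin(a),.133,(255,0,0))
pt(0,0,.133,(0,255,0));pt(.059,0,.12,(0,0,255))
for s in(-1,1):
    for t in(-1,1):pt(.052+s*.078,t*.103,.118,(255,255,0))
save(sys.argv[1],im)
E
python3 w.py w1.png
```

```text
[ 0.48208109 -0.19641682  0.24746464] [-1.79993505e+02 -1.01900288e-02  2.32789267e+01] 3.35
lid ((542.2012939453125, -104.72602081298828), (144.84475708007812, 205.77688598632812), 23.40677833557129) 0.11789788606840423 29738
wheel circ ((505.0652160644531, -120.54328918457031), 41.6981201171875) 0.1328979165621187
rib 2930 keeper angle -35.94140374447009
finger tool-ish xk,yk,z: 95524 [array([-0.0054,  0.0252,  0.0376]), array([-0.076 , -0.0021,  0.0734])]
```

View pics/w1.png

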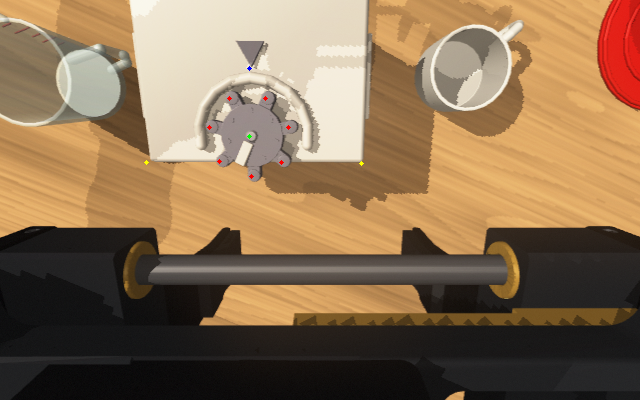

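>>> move_arm:
  steps:
    - [[-0.011, 0.007, 0.0], 0]
    - [[-0.011, 0.007, 0.03], 0]
    - [[-0.011, 0.007, 0.06], 0]
    - [[-0.011, 0.007, 0.09], 0]
    - [[-0.011, 0.007, 0.105], 0]
    - [[-0.011, 0.007, 0.117], 0]
    - [[-0.011, 0.007, 0.117], 0]
    - [[-0.011, 0.007, 0.117], 0]
    - [[-0.011, 0.007, 0.117], 0]

```text
time_s: 4.47
tool_pos: [0.4753, -0.2078, 0.1313]
tool_rot: [180.0, -0.1, 23.2]
force: [0.5, -0.3, 0.7]
grip_width: 0.0869
```

```bash
python3 - <<'E'
from h import *
o=env.get_obs();print(o["tool_pos"],o["force"],o["time_s"])
a=np.array(o["tool_pos"])[:2]-[.5045,-.120];y=np.radians(23.3);print(a@[np.cos(y),np.sin(y)],a@[-np.sin(y),np.cos(y)])
ims=[]
for n,q in(("wrist",None),("side",None)):
    img,d,K,M,c=cam(n)
    if n=="side":img=cv2.resize(img[205:305,220:380],(480,300),interpolation=cv2.INTER_CUBIC)
    else: img=cv2.resize(img,(480,300))
    ims.append(img)
save("d1.png",np.vstack(ims))
E
```

```text
[ 0.47525446 -0.20783199  0.13126845] [ 0.52331165 -0.30947124  0.71364165] 4.475
-0.06160200644915456 -0.06910102820823136
```

View pics/d1.png

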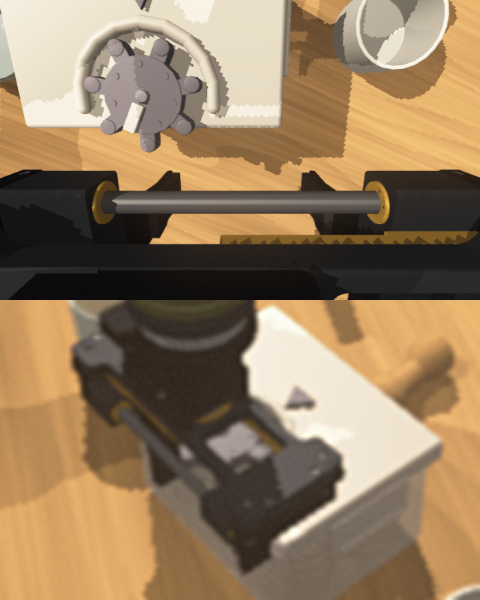

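>>> move_arm:
  steps:
    - [[0.01, 0, 0], 0]
    - [[0.021, 0, 0], 0]
    - [[0.021, 0, 0], 0]
    - [[0.021, -0.004, 0], 0]
    - [[0.021, -0.007, 0], 0]
    - [[0.021, -0.01, 0], 0]
    - [[0.021, -0.013, 0], 0]
    - [[0.021, -0.016, 0], 0]

```text
time_s: 5.58
tool_pos: [0.4875, -0.1844, 0.1305]
tool_rot: [-180.0, -0.0, 23.2]
force: [-1.1, -0.0, 0.7]
grip_width: 0.0871
```

```bash
cat > s.py <<'E'
from h import *
import sys
o=env.get_obs();y=np.radians(23.3);kx=np.array([np.cos(y),np.sin(y)]);ky=np.array([-kx[1],kx[0]])
a=o["tool_pos"][:2]-np.array([.5045,-.120]);f=o["force"][:2]
print("t",o["time_s"],"XY",np.round([a@kx,a@ky],4),"F k",f@kx,f@ky,o["force"][2])
img,d,K,M,c=cam("wrist");P=cloud(d,K,M);r=P[...,:2]-[.5045,-.120];rho=np.hypot(r[...,0],r[...,1])
m=(rho<.027)&(P[...,2]>.128)&(P[...,2]<.142)&(img.astype(int).min(-1)>170)
v=r[m].mean(0);print("rib px",m.sum(),"angle",np.degrees(np.arctan2(v@ky,v@kx)))
if len(sys.argv)>1: save(sys.argv[1],img[:300,60:540])
E
python3 s.py p1.png
```

```text
t 5.575 XY [-0.0411 -0.0525] F k -1.0540942633544483 0.4177762731247104 0.6523267667359649
rib px 542 angle 152.6004031993918
```

View pics/p1.png

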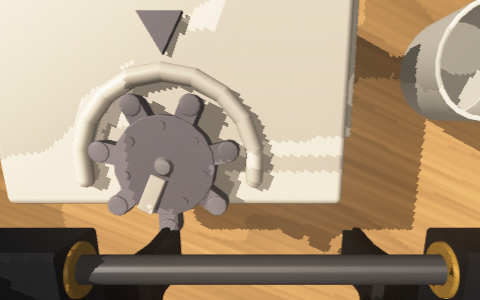

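```bash
python3 - <<'E'
from h import *
o=env.get_obs();y=np.radians(23.3);kx=np.array([np.cos(y),np.sin(y)]);ky=np.array([-kx[1],kx[0]])
for n in("wrist","side","top"):
    img,d,K,M,c=cam(n);P=cloud(d,K,M);r=P[...,:2]-[.5045,-.120];X=r@kx*1000;Y=r@ky*1000;Z=P[...,2]*1000
    m=(d>0)&(img.max(-1)<75)&(X>-75)&(X<-20)&(Y>-20)&(Y<25)&(Z>110)
    for lo in range(115,200,12):
        k=m&(Z>=lo)&(Z<lo+12)
        if k.sum()>3:print(n,lo,k.sum(),"X",np.percentile(X[k],[2,98]).round(1),"Y",np.percentile(Y[k],[2,98]).round(1))
    # lobes: wheel-top pts at rho 36-41
    rho=np.hypot(X,Y);k=(abs(Z-133)<2)&(rho>38)&(rho<43)
    a=np.degrees(np.arctan2(Y[k],X[k]))%(360/7);print(n,"lobe phase",k.sum(),np.degrees(np.angle(np.exp(1j*np.radians(a*7)).mean()))/7, "rest",(180%(360/7)))
    if n=="side":save("sd.png",cv2.resize(img[215:315,215:348],(798,600),interpolation=cv2.INTER_CUBIC))
E
```

```text
wrist 115 39 X [-36.7 -29.5] Y [-6.7 -6. ]
wrist 127 37 X [-37.3 -21.7] Y [-6.8  5.1]
wrist 139 128 X [-43.5 -30.2] Y [-10.5  -2.1]
wrist 151 279 X [-40.8 -30.2] Y [-10.5  -1.8]
wrist 163 293 X [-50.7 -30.1] Y [-10.4  -1.3]
wrist 175 173 X [-50.9 -30. ] Y [-10.5   0. ]
wrist 187 763 X [-51.5 -36.4] Y [-10.5  -5.1]
wrist 199 664 X [-49.2 -30.1] Y [-6.  -3.3]
wrist lobe phase 628 25.315744520571773 rest 25.714285714285708
side 139 11 X [-53.5 -37.4] Y [-10.5  -6.3]
side 151 27 X [-54.  -40.4] Y [-12.5  -4. ]
side 163 19 X [-53.7 -35.6] Y [-11.7  -4.9]
side 175 16 X [-53.7 -37.7] Y [-11.4  -6.9]
side 187 19 X [-50.6 -40.7] Y [-12.1  -4.3]
side 199 14 X [-55.5 -46.1] Y [-7.2 -3.1]
side lobe phase 8 -23.003088891146152 rest 25.714285714285708
top lobe phase 23 -25.11813249426219 rest 25.714285714285708
```

View pics/sd.png

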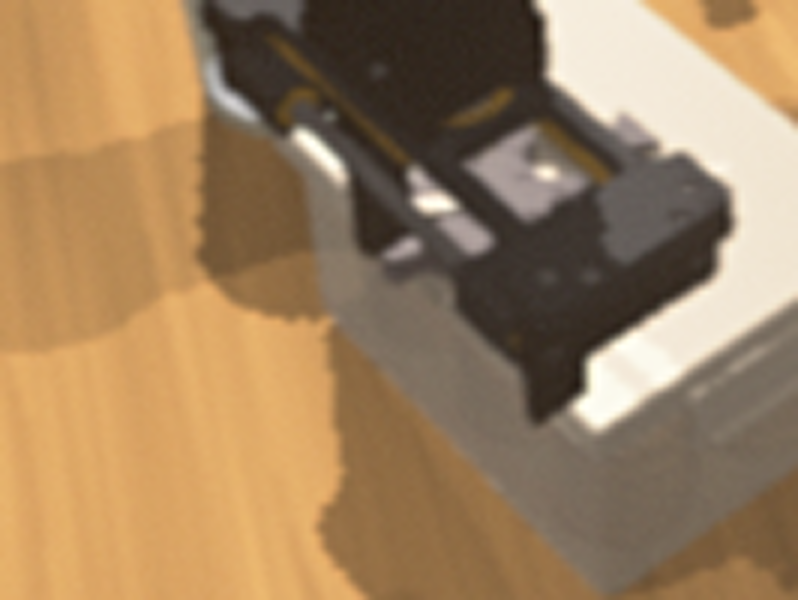

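>>> move_arm:
  steps:
    - [[0, -0.003, 0], 0]
    - [[0, -0.006, 0], 0]
    - [[0, -0.009, 0], 0]
    - [[0, -0.012, 0], 0]
    - [[0, -0.015, 0], 0]
    - [[0, -0.018, 0], 0]
    - [[0, -0.021, 0], 0]
    - [[0, -0.024, 0], 0]
    - [[0, -0.024, 0], 0]
    - [[0, -0.024, 0], 0]

```text
time_s: 7.02
tool_pos: [0.4782, -0.1627, 0.1305]
tool_rot: [180.0, -0.0, 23.2]
force: [0.3, -0.3, -0.1]
grip_width: 0.087
```

```bash
python3 s.py p2.png
```

```text
t 7.025 XY [-0.041  -0.0288] F k 0.14164880975601737 -0.43580673596012465 -0.14955668996776747
rib px 510 angle 155.0173615545364
```

View pics/p2.png

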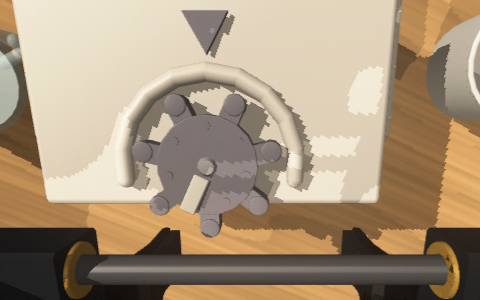

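```bash
python3 - <<'E'
from h import *
y=np.radians(23.3);kx=np.array([np.cos(y),np.sin(y)]);ky=np.array([-kx[1],kx[0]])
for n in("wrist","side"):
    img,d,K,M,c=cam(n);P=cloud(d,K,M);r=P[...,:2]-[.5045,-.120];X=r@kx*1000;Y=r@ky*1000;Z=P[...,2]*1000
    print(n)
    for y0,y1 in((8,32),(-85,-66)):
      m=(d>0)&(img.max(-1)<75)&(X>-75)&(X<-15)&(Y>y0)&(Y<y1)&(Z>100)
      for lo in range(112,190,8):
        k=m&(Z>=lo)&(Z<lo+8)
        if k.sum()>3:print((y0,y1),lo,k.sum(),"X",np.percentile(X[k],[0,5,50,95,100]).round(1),"Y",np.percentile(Y[k],[0,5,50,95,100]).round(1))
E
```

```text
wrist
(8, 32) 144 144 X [-44.5 -42.6 -32.4 -30.3 -29.9] Y [12.8 12.9 13.3 20.3 21.4]
(8, 32) 152 182 X [-41.9 -39.7 -32.  -30.2 -30. ] Y [12.6 12.9 14.9 20.5 21.5]
(8, 32) 160 182 X [-38.2 -36.4 -31.9 -30.3 -30. ] Y [12.6 12.9 16.2 20.7 21.5]
(8, 32) 168 213 X [-51.2 -50.3 -31.9 -30.2 -29.9] Y [12.8 13.2 17.  21.9 23.1]
(8, 32) 176 89 X [-51.1 -50.6 -45.4 -30.2 -29.9] Y [12.7 12.9 13.7 23.1 23.6]
(8, 32) 184 169 X [-51.4 -50.5 -46.  -40.3 -38.4] Y [12.5 12.7 13.  13.4 13.6]
(-85, -66) 144 138 X [-44.5 -42.6 -32.1 -30.4 -30. ] Y [-82.8 -82.2 -75.7 -73.8 -73.7]
(-85, -66) 152 191 X [-42.3 -39.6 -32.1 -30.3 -29.9] Y [-82.8 -81.8 -75.4 -73.8 -73.4]
(-85, -66) 160 177 X [-38.3 -36.4 -31.9 -30.3 -29.9] Y [-82.8 -82.1 -77.2 -73.9 -73.5]
(-85, -66) 168 208 X [-50.7 -49.3 -31.9 -30.3 -29.8] Y [-83.9 -82.8 -78.5 -74.2 -73.6]
(-85, -66) 176 87 X [-50.6 -49.5 -44.4 -30.1 -29.9] Y [-84.8 -83.8 -74.8 -73.8 -73.5]
(-85, -66) 184 161 X [-51.2 -50.1 -45.6 -40.3 -38.6] Y [-74.5 -74.3 -74.  -73.7 -73.5]
side
(8, 32) 144 11 X [-53.9 -53.1 -45.9 -37.8 -37.1] Y [11.1 11.4 13.2 14.4 14.5]
(8, 32) 152 18 X [-53.4 -53.3 -49.2 -41.7 -41. ] Y [11.9 12.1 13.7 18.  18.8]
(8, 32) 160 12 X [-53.8 -53.5 -50.5 -46.1 -45.7] Y [12.3 12.4 13.4 17.2 18.2]
(8, 32) 168 13 X [-53.5 -53.4 -51.  -36.7 -36.2] Y [12.5 12.7 14.3 15.9 15.9]
(8, 32) 176 10 X [-53.6 -53.6 -40.  -36.5 -36.3] Y [13.  13.1 13.6 18.2 18.3]
(8, 32) 184 8 X [-45.6 -45.5 -43.9 -38.6 -37.5] Y [11.1 11.2 13.1 13.8 13.9]
(-85, -66) 144 10 X [-52.9 -51.7 -45.7 -38.4 -37.5] Y [-84.1 -83.6 -82.5 -81.7 -81.4]
(-85, -66) 152 21 X [-54.6 -54.4 -45.9 -35.3 -34.8] Y [-84.3 -84.2 -82.7 -81.9 -81.8]
(-85, -66) 160 22 X [-54.8 -54.2 -44.9 -35.1 -34. ] Y [-84.9 -84.3 -83.4 -82.2 -81.7]
```

```bash
python3 - <<'E'
from h import *
y=np.radians(23.3);kx=np.array([np.cos(y),np.sin(y)]);ky=np.array([-kx[1],kx[0]])
img,d,K,M,c=cam("wrist");P=cloud(d,K,M);r=P[...,:2]-[.5045,-.120];X=r@kx*1000;Y=r@ky*1000;Z=P[...,2]*1000
for u in (360,370,235,228,222):
  uu=u+60 if u>300 else u
  for v in range(222,262,3):
    print(uu,v,img[v,uu],np.round([X[v,uu],Y[v,uu],Z[v,uu]],1)) if d[v,uu]>0 and abs(X[v,uu])<90 else None
for nm,a in(("otherf",-76),("f",13.5)):
  p=proj([[*(np.array([.5045,-.120])+x*.001*kx+a*.001*ky),z/1000] for x,z in((-31.5,123),(-31.5,133),(-31.5,144))],K,M);print(nm,p.round())
E
```

```text
420 222 [137 100  63] [ -76.7 -130.6   -0. ]
420 225 [135  98  61] [ -80.1 -130.9   -0.4]
420 228 [107  79  50] [ -83.6 -131.5   -1.3]
420 231 [40 33 25] [-30.5 -81.8 151.4]
420 234 [39 32 25] [-30.4 -80.4 156.1]
420 237 [36 30 23] [-30.5 -79.2 159.9]
420 240 [38 31 25] [-31.5 -78.9 161.4]
420 243 [41 32 26] [-31.7 -78.  164.5]
420 246 [39 32 27] [-32.4 -77.4 166.6]
420 249 [39 33 27] [-32.4 -76.4 170. ]
420 252 [40 34 27] [-31.5 -74.6 175.6]
420 255 [59 53 48] [ -8.8 -57.1 228.5]
420 258 [71 65 61] [ -9.1 -56.7 229.8]
420 261 [83 75 72] [ -9.1 -56.2 231.6]
430 222 [130  95  59] [ -76.7 -140.6    0. ]
430 225 [133  98  61] [ -80.1 -141.1   -0.6]
430 228 [137 101  62] [ -82.9 -141.     0.6]
430 231 [130  95  59] [ -85.8 -140.9    1.5]
430 243 [37 29 23] [-30.9 -82.  166.7]
430 246 [36 28 23] [-30.6 -80.5 171. ]
430 249 [35 28 22] [-30.8 -79.6 173.8]
430 252 [37 31 24] [-32.6 -80.  173. ]
430 255 [59 53 48] [ -8.9 -59.8 228.3]
430 258 [73 67 62] [ -8.6 -58.9 230.9]
430 261 [82 74 71] [ -9.2 -58.8 231.5]
235 222 [217 164 101] [-76.5  55.9   0.4]
235 225 [213 162 101] [-79.9  56.2  -0.2]
[... 967 characters left out ...]
-9.1  -6.2 229.8]
228 261 [83 75 71] [ -9.2  -6.7 231.3]
222 222 [217 164 102] [-76.4  68.9   0.5]
222 225 [226 175 107] [-79.9  69.4  -0.2]
222 228 [154 111  70] [-30.5  21.8 146.7]
222 231 [40 33 27] [-30.3  20.3 151.7]
222 234 [41 32 26] [-30.5  19.2 155.5]
222 237 [39 31 23] [-30.7  18.1 159.2]
222 240 [38 31 23] [-31.7  17.7 160.7]
222 243 [43 36 28] [-32.1  16.9 163.4]
222 246 [38 30 23] [-32.   15.8 167.3]
222 249 [39 31 24] [-31.5  14.3 172. ]
222 252 [39 31 25] [-32.4  13.9 173.4]
222 255 [59 52 47] [ -8.5  -4.5 229.1]
222 258 [75 68 64] [ -9.1  -4.7 229.8]
222 261 [83 75 71] [ -8.9  -5.3 232. ]
otherf [[396. 216.]
 [400. 221.]
 [405. 228.]]
f [[248. 216.]
 [244. 222.]
 [239. 228.]]
```

>>> move_arm:
  steps:
    - [[-0.021, 0, 0], 0]
    - [[-0.021, 0.016, 0], 0]
    - [[-0.021, 0.031, 0], 0]
    - [[-0.021, 0.031, 0.01], 0]
    - [[-0.021, 0.031, 0.022], 0]
    - [[-0.021, 0.031, 0.022], 0]
    - [[-0.021, 0.031, 0.022], 0]
    - [[-0.01, 0.031, 0.022], 0]
    - [[0, 0.031, 0.022], 0]
    - [[0, 0.031, 0.022], 0]
    - [[0, 0.031, 0.022], 0]

```text
time_s: 8.6
tool_pos: [0.4903, -0.1912, 0.1084]
tool_rot: [180.0, 0.0, 23.2]
force: [-0.7, -0.3, -0.1]
grip_width: 0.0871
```

```bash
python3 s.py p3.png
```

```text
t 8.6 XY [-0.0412 -0.0598] F k -0.8177621594706593 -0.016473953814822473 -0.07023966038532697
rib px 715 angle 151.72638418983044
```

View pics/p3.png

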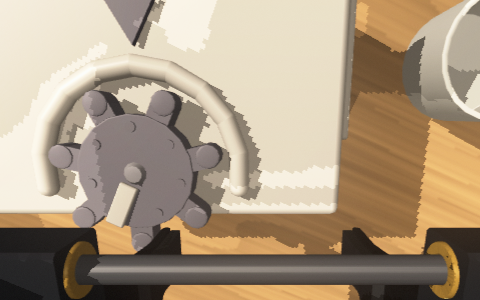

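>>> move_arm:
  steps:
    - [[0, -0.003, 0], 0]
    - [[0, -0.006, 0], 0]
    - [[0, -0.009, 0], 0]
    - [[0, -0.012, 0], 0]
    - [[0, -0.015, 0], 0]
    - [[0, -0.018, 0], 0]
    - [[0, -0.021, 0], 0]
    - [[0, -0.024, 0], 0]
    - [[0, -0.026, 0], 0]
    - [[0, -0.028, 0], 0]
    - [[0, -0.029, 0], 0]
    - [[0, -0.029, 0], 0]

```text
time_s: 10.15
tool_pos: [0.479, -0.1644, 0.1084]
tool_rot: [-180.0, -0.0, 23.2]
force: [0.7, -0.0, -0.4]
grip_width: 0.0869
```

```bash
python3 s.py p4.png
```

```text
t 10.15 XY [-0.041  -0.0306] F k 0.677693753960219 -0.3020855329148372 -0.36494196436287124
rib px 731 angle 100.81160428899626
```

View pics/p4.png

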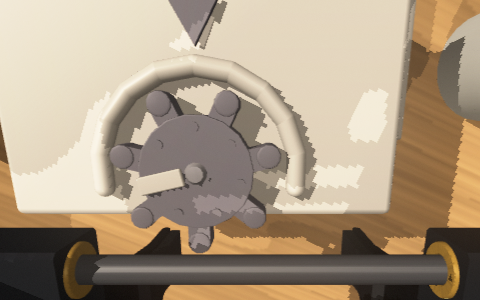

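>>> move_arm:
  steps:
    - [[-0.01, 0, 0], 0]
    - [[-0.021, 0, 0], 0]
    - [[-0.021, 0, 0], 0]
    - [[-0.021, 0.015, 0], 0]
    - [[-0.021, 0.029, 0], 0]
    - [[-0.021, 0.029, 0], 0]
    - [[-0.01, 0.029, 0], 0]
    - [[0, 0.029, 0], 0]
    - [[0, 0.029, 0], 0]
    - [[0, 0.025, 0], 0]
    - [[0, 0.021, 0], 0]
    - [[0, 0.018, 0], 0]
    - [[0, 0.015, 0], 0]
    - [[0, 0.012, 0], 0]
    - [[0, 0.009, 0], 0]
    - [[0, 0.006, 0], 0]
    - [[0, 0.003, 0], 0]
    - [[0, 0.001, 0], 0]
    - [[0, 0, 0], 0]
    - [[0, 0, 0], 0]

```text
time_s: 12.7
tool_pos: [0.479, -0.1644, 0.1085]
tool_rot: [-180.0, -0.0, 23.2]
force: [-0.3, -0.2, 0.1]
grip_width: 0.087
```

```bash
python3 s.py p5.png
```

```text
t 12.7 XY [-0.041  -0.0307] F k -0.3324866689043329 -0.04114160202245078 0.12982773721345317
rib px 734 angle 48.39955294317147
```

>>> move_arm:
  steps:
    - [[-0.01, 0, 0], 0]
    - [[-0.021, 0, 0], 0]
    - [[-0.021, 0, 0], 0]
    - [[-0.021, 0.015, 0], 0]
    - [[-0.021, 0.029, 0], 0]
    - [[-0.021, 0.029, 0], 0]
    - [[-0.01, 0.029, 0], 0]
    - [[0, 0.029, 0], 0]
    - [[0, 0.029, 0], 0]
    - [[0, 0.025, 0], 0]
    - [[0, 0.021, 0], 0]
    - [[0, 0.018, 0], 0]
    - [[0, 0.015, 0], 0]
    - [[0, 0.012, 0], 0]
    - [[0, 0.009, 0], 0]
    - [[0, 0.006, 0], 0]
    - [[0, 0.003, 0], 0]
    - [[0, 0.001, 0], 0]
    - [[0, 0, 0], 0]
    - [[0, 0, 0], 0]

```text
time_s: 15.25
tool_pos: [0.479, -0.1644, 0.1085]
tool_rot: [-180.0, -0.0, 23.2]
force: [-0.0, -0.4, 0.1]
grip_width: 0.087
```

```bash
python3 s.py p6.png
```

```text
t 15.25 XY [-0.041  -0.0306] F k -0.18523735828926172 -0.3077286543890008 0.10903506054456857
rib px 741 angle -1.9093984974669382
```

Now withdraw forwards and rise clear, then check.

>>> move_arm:
  steps:
    - [[-0.01, 0, 0], 0]
    - [[-0.021, 0, 0], 0]
    - [[-0.025, 0, 0], 0]
    - [[-0.025, 0, -0.04], 0]
    - [[-0.025, 0, -0.09], 0]
    - [[-0.025, 0.02, -0.14], 0]
    - [[-0.025, 0.02, -0.14], 0]
    - [[-0.025, 0.02, -0.14], 0]

```text
time_s: 16.3
tool_pos: [0.4634, -0.1925, 0.2479]
tool_rot: [-180.0, 0.0, 23.2]
force: [0.3, 1.0, 0.4]
grip_width: 0.0869
```

```bash
python3 s.py; python3 w.py w9.png | head -3
```

```text
t 16.3 XY [-0.0664 -0.0503] F k 0.6166276186765958 0.7933496229267182 0.38821614259886383
rib px 280 angle 1.2688768670095891
[ 0.4629196  -0.1919856   0.24700979] [-1.79906020e+02  1.08417225e-01  2.32227012e+01] 16.4
lid ((537.3283081054688, -106.80522155761719), (122.98040771484375, 205.58216857910156), 23.271739959716797) 0.11785509302685476 25889
wheel circ ((504.92401123046875, -120.8608627319336), 41.62201690673828) 0.1329022461087699
```

View pics/w9.png

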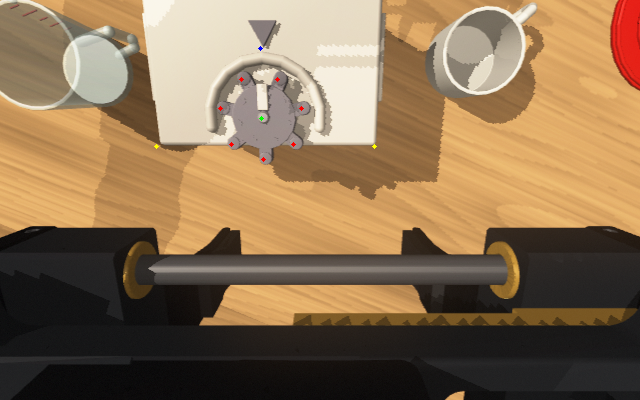

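The rib (262, 95) points straight at the arrow tip (261, 48). The wheel and lid are where they were, and the arm is clear of everything.

```bash
python3 -c "
from cell import env
print(env.sign_off())"
```

```text
the job is handed in; nothing more can be done
None
```

The freshness wheel is at day one. I turned it three clicks clockwise with one open fingertip, stopped with the rib at the arrow, and handed the job in at about 16.4 s.

- **Wheel:** the rib's measured angle from the arrow went about 152° → 101° → 48° → −2°. After I withdrew the finger it read +1.3°, with no overrun. The readings wander by 2–3°, and one click is 51°. The last wrist picture shows the rib pointing straight at the arrow.
- **Keeper:** the wheel centre moved less than 0.5 mm between the first and last wrist readings, and the lid angle by about 0.1°, so the keeper did not shift measurably.
- **Cups and squeezer:** the arm was never driven near them. The last picture shows both cups still standing; I did not measure any of the three again. The squeezer was not in that view.
- **Forces:** the wrist force read about 1 N or less each time it was reported, at the end of each move. It was not recorded during the pushes.
- **One disagreement:** the first push passed above the wheel without touching it. With the gripper fully open, the fingertips sit about 22 mm higher than the "8 mm ahead of the TCP" figure suggests. I measured this in the depth image and went 22 mm lower for the three pushes that counted.

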